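# Pop open the charging box and take out the cell

## Task

Press in the red release button under the front lip of the charging box and let the sprung lid swing fully open by itself, keeping the robot off the lid. Then take the flat black battery cell out of its cradle and lay it flat inside the clear shallow tray, setting it down rather than dropping it. Leave the lid open and do not shift the dark parts tray, the phone, the spool or the brush.

Things in the scene. Friction and masses are not known exactly. Their poses are not given: they have to be found in the camera images.
- charge_box: Fixed grey charging box, body 140 (x) x 150 (y) x 66 mm high, 5 mm walls, yellow windowed lid. Origin: centre of its underside, z up; its front is its -x side (towards the robot's right), with a dark nose 72 mm wide out to x = -119 mm, sloping up to the body. Inside, along x, a black cradle 26 mm wide, top at z = 36 mm, 4 mm high end stops at x = -48 and +46; 57 mm free on each side.
- button_top (a point): Top centre of the red button (26 mm wide, 8 mm proud of the nose face), at x = -99, z = 36 mm of the box. Its z axis points out, up and 40 deg from vertical towards the box's front; press along -z. Its y axis is the box's y. The shut lid's lip hangs over it (edge at box x = -98, underside z = 66 mm): reach it with the tool leaning back in line with the button, which clears lip and lid swing.
- release_button (a joint): How far the button is pressed in, 0 to 0.007 m. Sprung back: 1.6 N to start, about 4.5 N fully in. At about 0.0045 m the latch lets the lid go; after that the lid stays free.
- lid (a joint): Sprung lid's angle: 0 shut and latched, 1.9 rad at its open stop, leaning back past upright, where the spring keeps it. Hinge along the box's y at box x = 70, z = 66 mm (the back); the front lip rises and swings back. Opens by itself in about 1 s. Lid 168 mm from hinge to lip, 150 wide, 8 thick; open, it stands up to z = 230 mm. A red bar on top of the lip marks the button below.
- cell: Flat black phone battery cell, 83 (x) x 38 (y) x 4 mm (z), 36 to 68 g, lying on the cradle in the charging box, long side roughly along the box's x, overhanging the cradle by 6 mm on each side in y. Origin on its underside; the solid part reaches from x = -42 to +36 mm. Can be pinched across its 38 mm width from above.
- clear_tray: Clear, whitish shallow open tray, loose, 105 (x) x 150 (y) x 22 mm high. Origin: centre of its underside, y along its long side. Floor and walls 2 mm thick.
- parts_tray: Dark parts tray with small compartments, 90 x 130 x 16 mm; loose, not to be used. Origin: centre of its underside. The two trays may have swapped places.
- blue_phone: Blue phone 145 x 72 x 11 mm, loose, lying to the right of the charging box. Origin: centre of its underside.
- solder_spool: Small spool, 54 mm diameter, 27 mm high, loose. Origin: centre of its underside.
- brush: Black bench brush, 34 x 132 x 12 mm, loose, lying beyond the trays. Origin: centre of its underside.
- sign_foot (a point): Centre of the foot of the tall thin standing sign on the counter behind the trays: fixed, 0.52 m high, its upright panel about 80 mm wide. An obstacle: carry things past it on the robot's side, at least 0.2 m short of it.

How it is judged:
By the outcome, as a careful person would: the job done as asked, in the order asked, and still so for the second after the job is handed in, with the robot touching nothing.
It also fails if it takes over 61 s, if anything falls off the work surface, if the arm or the gripper's body presses on something with over 40 N, if the wrist force passes 120 N, or if a joint passes its speed limit or range.

## Robot

A 7-joint arm with a two-finger parallel gripper is mounted at the origin on a cart in front of the work surface, level with it; the furniture and walls round the work are solid. World frame = base frame: x ahead of the robot, y to its left, z up, the work surface at z = 0. Lengths are in m, angles in rad, forces in N, time in s.
With the tool pointing down it reaches from about 0.425 to 1.025 m from the base axis. Payload 9.4 kg.
Tool frame: the origin (TCP) lies at the very end of the fingers, on their centre line; the grasp point (between the pads) lies robot.grip_point_offset behind it (robot.grip_point_offset is the distance from the TCP to the grasp point, in m); z points along the fingers, y is the line along which they close (so a half turn about z gives the same grasp; the last joint's range is limited). The gripper opens to 85 mm and grips with 20 to 120 N. Pads are 22 mm wide; open, the fingers measure 114 mm over their backs; the gripper's body (76 mm by 85 mm) begins 54 mm behind the grasp point. The pads swing forward as they close: fully open they stand 13 mm farther back than shut.
Start: joints at [-1.188, 0.599, -0.003, 1.599, 0.002, 0.943, -0.08], TCP at [0.322, 0.65, 0.231] pointing down, gripper open.
Joint ranges: [-2.57, 2.57], [-0.35, 1.97], [-1.29, 1.29], [0.11, 2.56], [-1.05, 4.19], [0.11, 1.86], [-2.63, 2.63]. Speed limits (rad/s): [2.22, 2.22, 3.01, 3.01, 3.14, 3.14, 3.14].

## Interface

Orientations are given as a unit quaternion [x, y, z, w].
In Python, from workcell import robot, kin, cams gives the robot as it stands. The module is installed in compiled form; this text tells all that it offers. Calls block until the motion is done:
- robot.move_ptp(position, orientation): joint-space move of the TCP to a pose.
- robot.move_straight(position, speed=0.15, attitude=None, guard=None): straight line of the TCP; attitude=None keeps the orientation; speed is the mean speed in m/s. With guard (N) it stops when the force on the tool has changed by that much, and returns True; else False.
- robot.goto_joints(angles): joint-space move.
- robot.release() and robot.close(): open the fingers fully, or close them until they stop; the grip force is fixed at half the most.
- robot.pause(seconds).
- kin.inverse_kinematics(position, orientation): joint angles nearest the present ones, or None.
- robot.state(): the state.
- cams.capture(name): name is "scene" or "side" or "wrist"; returns a dict with "frame" (480x640x3 uint8, red, green, blue), "fx", "fy", "cx", "cy" (pixels), "R" (3x3) and "t" (3): a world point X has camera coordinates R X + t. Camera axes: x right, y down, z forward; pixel columns grow to the right and rows downward; lengths in m; the calibration is good to about 2 mm. The wrist camera is an equidistant fisheye: a pixel r from the principal point sees the ray r / f radians off the axis. A picture is of the moment at which its call begins. There is no depth.
A pose or a line that the arm cannot do raises robot.MotionError and nothing moves.
- robot.job_done(): hands the job in; it is judged then, once.
The state is a dict: "clock": time; "qpos": joint angles; "qvel": joint speeds; "effort": joint torques, N m; "eef_pos": TCP position; "eef_rot": TCP orientation; "force": force on the tool from outside, world axes, zero at the start; "moment": the same for the moment, N m; "gripper_width": opening from 0.0 (shut) to 1.0 (fully open); "finger_force": force on a finger pad.
Only numpy, scipy, OpenCV 4.12 (cv2) and the standard library are available. Lean on these libraries where they do the work, as an engineer would, in place of code of your own. Each camera call takes 0.05 s, during which the arm holds its last target. There are 200 camera calls.

## Working session

There is one attempt and no reset: what is moved stays moved. The work goes in short steps, each a Python script; the robot and the scene stay as the last script left them, time stands still between calls to the robot, and variables do not carry over. Pictures are saved under pics/ and viewed, at most 10 in all, crops included, and the job is handed in when it is done.

```bash
mkdir -p pics
python3 - <<'E'
from workcell import robot, kin, cams
import cv2,numpy as np
for n in ["scene","side","wrist"]:
    c=cams.capture(n); cv2.imwrite(f"pics/{n}0.png",c["frame"][:,:,::-1]); np.savez(f"pics/{n}0.npz",**c)
    print(n,c["fx"],c["fy"],c["cx"],c["cy"],np.round(c["R"],3).tolist(),np.round(-c["R"].T@c["t"],3))
s=robot.state();print(s,robot.grip_point_offset)
E
```

```text
scene 513.765385544115 513.765385544115 314.557950018555 245.23181044802908 [[-0.913, 0.407, -0.008], [0.275, 0.603, -0.748], [-0.3, -0.686, -0.663]] [0.943 0.929 0.968]
side 540.0352929022658 540.0352929022658 314.04267896194057 228.3228094389181 [[0.514, -0.858, -0.008], [-0.69, -0.408, -0.598], [0.51, 0.313, -0.801]] [-0.159 -0.431  1.129]
wrist 371.64829954431775 371.64829954431775 324.22368008186345 242.29047023218195 [[0.444, 0.896, -0.001], [0.847, -0.419, 0.327], [0.293, -0.146, -0.945]] [0.247 0.685 0.372]
{'clock': 0.15, 'qpos': array([-1.18769201,  0.59999139, -0.00252111,  1.59992898,  0.00182145,
        0.94288272, -0.07980311]), 'qvel': array([ 0.00027146, -0.00190606, -0.00063148, -0.0034826 , -0.0005145 ,
       -0.00077233, -0.00119851]), 'effort': array([ 2.62047564e-03, -7.76993966e+01,  1.56666197e+00, -2.58236074e+01,
        1.25208983e-02,  6.86335945e-03, -3.49865911e-05]), 'eef_pos': array([0.32160735, 0.64938408, 0.23058564]), 'eef_rot': array([ 2.27858143e-01,  9.73694152e-01, -6.00994585e-04, -6.59867941e-05]), 'force': array([ 0.07414709, -0.51157801,  0.30237926]), 'moment': array([-0.06270447,  0.01301162, -0.00659472]), 'finger_force': 0.0, 'gripper_width': 1.0011861267529094} 0.0187
```

View pics/scene0.png

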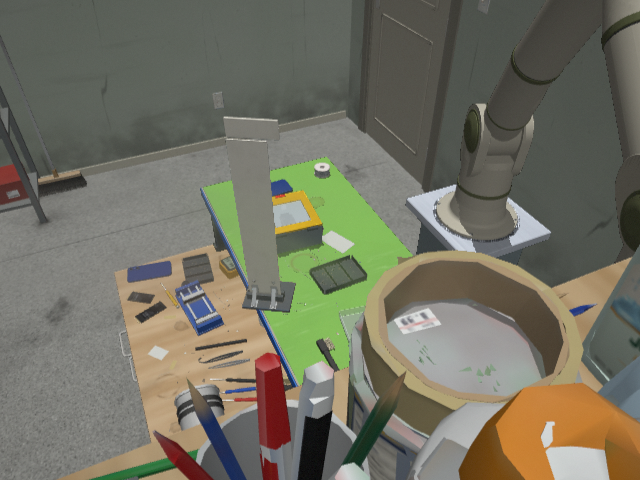

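View pics/side0.png

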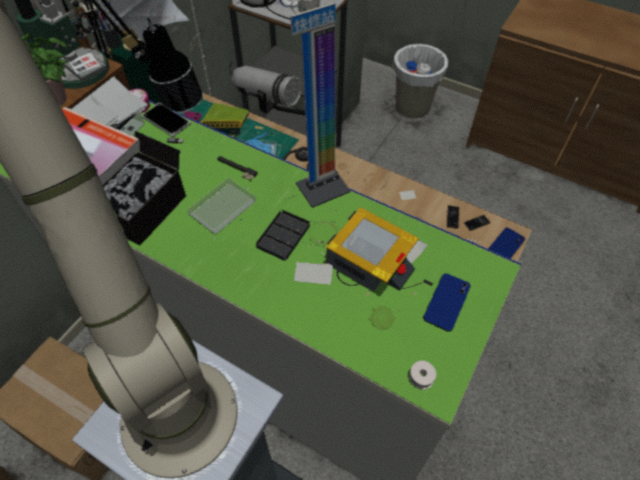

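Scene view: the sign and clutter hide part of the work. In the side view, the box lid is at about (372,245) with the red bar and button at (401,262), the dark tray at (283,234), the clear tray at (222,206), the phone at (447,301), the spool at (422,374) and the sign foot at (322,187).

```bash
cat > h.py <<'E'
import numpy as np, cv2
from scipy.spatial.transform import Rotation as Rn
def ray(c,uv):
    u,v=uv; x=(u-c["cx"])/c["fx"]; y=(v-c["cy"])/c["fy"]
    return c["R"].T@np.array([x,y,1.])
def rayf(c,uv):
    d=np.array([(uv[0]-c["cx"])/c["fx"],(uv[1]-c["cy"])/c["fy"]]); th=np.hypot(*d)
    return c["R"].T@np.r_[d/max(th,1e-9)*np.sin(th),np.cos(th)]
def plane(c,uv,z,f=False):
    d=(rayf if f else ray)(c,uv); o=-c["R"].T@c["t"]; return o+d*(z-o[2])/d[2]
def proj(c,X):
    p=c["R"]@np.asarray(X,float)+c["t"]; return np.array([c["cx"]+c["fx"]*p[0]/p[2],c["cy"]+c["fy"]*p[1]/p[2]])
def projf(c,X):
    p=c["R"]@np.asarray(X,float)+c["t"]; r=np.hypot(p[0],p[1]); k=np.arctan2(r,p[2])/r
    return np.array([c["cx"]+c["fx"]*p[0]*k,c["cy"]+c["fy"]*p[1]*k])
def rect(P):  # contour world points -> centre, size, long-axis yaw
    (cx,cy),(w,h),a=cv2.minAreaRect(np.float32(P[:,:2]*1000)); a=np.radians(a)
    if h>w: w,h,a=h,w,a+np.pi/2
    return np.array([cx,cy])/1000,(round(w),round(h)),(a+np.pi/2)%np.pi-np.pi/2
def big(m):
    cs=cv2.findContours(m.astype(np.uint8),cv2.RETR_EXTERNAL,cv2.CHAIN_APPROX_NONE)[0]
    return max(cs,key=cv2.contourArea)[:,0,:]
E
python3 - <<'E'
from h import *
c=dict(np.load("pics/side0.npz")); im=c["frame"]; hsv=cv2.cvtColor(im,cv2.COLOR_RGB2HSV)
H,S,V=[hsv[...,i].astype(int) for i in range(3)]
roi=np.zeros(H.shape,bool); roi[190:300,320:430]=1
m=roi&(H>15)&(H<32)&(S>150)&(V>100)
k=big(m); P=np.array([plane(c,p,.074) for p in k]); print("lid",rect(P),len(k))
red=roi&((H<8)|(H>172))&(S>150)
n,l,st,ce=cv2.connectedComponentsWithStats(red.astype(np.uint8))
for i in range(1,n): print("red",st[i],ce[i],plane(c,ce[i],.036),plane(c,ce[i],.076))
r2=np.zeros(H.shape,bool); r2[195:270,240:320]=1
k=big(r2&(V<80)); P=np.array([plane(c,p,.016) for p in k]); print("parts",rect(P))
r3=np.zeros(H.shape,bool); r3[170:240,180:265]=1
print("px tray/green",hsv[206,222],hsv[240,200])
k=big(r3&(S<135)&(V>90)); P=np.array([plane(c,p,.022) for p in k]); print("clear",rect(P))
print("foot",plane(c,(322,187),0),"phone",plane(c,(447,301),.01),"spool",plane(c,(422,374),.027))
cv2.imwrite("pics/sidecrop.png",cv2.resize(im[165:315,180:440,::-1],(780,450),interpolation=cv2.INTER_CUBIC))
E
```

```text
lid (array([ 0.54712079, -0.16106343]), (169, 152), np.float64(1.4898631275834973)) 203
red [397 253   7   9  29] [399.96551724 257.31034483] [ 0.56727543 -0.22940973  0.036     ] [ 0.54069593 -0.23679685  0.076     ]
red [397 263   9  11  71] [401.3943662  268.78873239] [ 0.53920463 -0.24655095  0.036     ] [ 0.5136524  -0.25331077  0.076     ]
parts (array([0.49332376, 0.06207836]), (136, 94), np.float64(0.03650245935598129))
px tray/green [ 48  50 128] [ 48 142 144]
clear (array([0.49217499, 0.2506031 ]), (170, 126), np.float64(-0.17691259279147342))
foot [0.69295602 0.06337393 0.        ] phone [ 0.52927461 -0.37246208  0.01      ] spool [ 0.32847403 -0.39581248  0.027     ]
```

View pics/sidecrop.png

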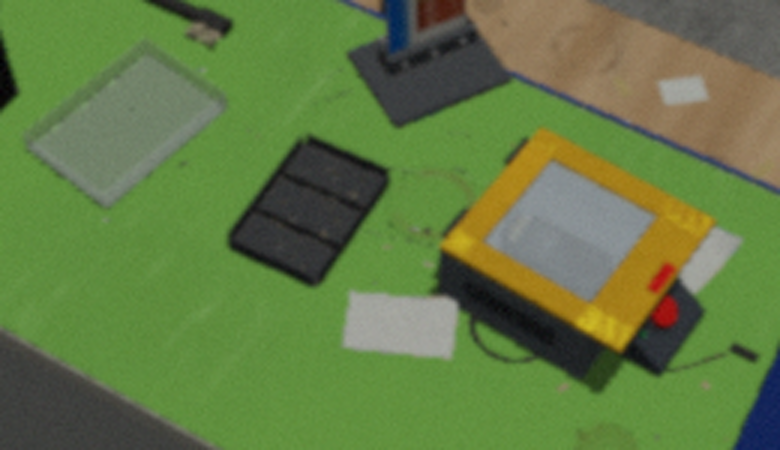

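The crop shows the shut lid, the red bar at crop (662,277), the red button at (665,311), the clear tray whose rim corners are about (145,42), (228,103), (107,207) and (28,145), and the dark tray at (310,210). The button lies where the box model predicts it, so the pose is consistent. Next I plan the press.

```bash
cat >> h.py <<'E'
YAW=1.4899; ex=np.array([np.cos(YAW),np.sin(YAW),0]); ey=np.array([-np.sin(YAW),np.cos(YAW),0]); ez=np.array([0,0,1.])
O=np.array([0.54712,-0.16106,0])+0.014*ex
def box(x,y,z): return O+x*ex+y*ey+z*ez
def quat(x,z): return Rn.from_matrix(np.c_[x,np.cross(z,x),z]).as_quat()
s4,c4=np.sin(np.radians(40)),np.cos(np.radians(40))
b=-s4*ex+c4*ez                       # button axis, outwards
Qp=quat(-(c4*ex+s4*ez),-b)           # camera side away from the lid
Qp2=quat(c4*ex+s4*ez,-b)
def down(yaw): return quat(np.array([np.cos(yaw),np.sin(yaw),0]),-ez)
B=box(-.099,0,.036)
E
python3 - <<'E'
from h import *
from workcell import robot,kin,cams
print(B,O)
for n,p,q in [("app",B+.1*b,Qp),("app2",B+.1*b,Qp2),("press",B-.006*b,Qp),("press2",B-.006*b,Qp2),("g",box(0,0,.15),quat(-ex,-ez)),("g2",box(0,0,.15),quat(ex,-ez)),
 ("w1",[.36,.34,.3],down(2.6)),("w2",[.45,0.05,.3],down(-2.6)),("w2b",[.45,0.05,.3],down(3.1)),("w3",[.42,-.25,.3],down(-1.65)),("w3b",[.42,-.25,.3],down(1.5)),("t",[.49,.25,.1],down(-1.75)),("t2",[.49,.25,.1],down(1.4))]:
    r=kin.inverse_kinematics(np.array(p),q); print(n,None if r is None else np.round(r,2))
E
```

```text
[ 0.54025131 -0.24578202  0.036     ] [ 0.54825131 -0.14710578  0.        ]
app [ 0.3   0.96  0.74  1.73 -0.99  1.5  -1.71]
app2 [ 0.77  0.83 -0.1   1.69 -0.54  1.12  0.97]
press [ 0.41  0.94  0.36  1.83 -0.95  1.16 -1.78]
press2 [ 0.87  0.93 -0.39  1.8  -0.4   0.85  0.82]
g [-0.49  0.8   1.11  2.08 -0.96  0.91 -2.04]
g2 [-0.05  0.54  0.3   2.05 -0.28  0.59  0.37]
w1 [-0.9   0.24  0.03  2.03 -0.01  0.87  0.17]
w2 [-0.19  0.18 -0.06  2.11  0.01  0.85  1.86]
w2b [-0.3   0.18  0.08  2.12 -0.02  0.84  1.32]
w3 [-0.39  0.4   1.13  2.08 -0.45  0.93 -2.23]
w3b [-0.28  0.33  0.94  2.08 -0.34  0.89  0.78]
t [-0.26  0.61 -0.45  2.09  0.51  0.54  1.88]
t2 [-0.72  0.59  0.2   2.12 -0.26  0.45 -0.48]
```

Run:
```python
from h import *
from workcell import robot,kin,cams
robot.move_ptp(np.array([.38,.33,.28]),down(2.3))
robot.move_ptp(np.array([.43,.04,.28]),down(1.9)); s=robot.state(); print(s["clock"],np.round(s["qpos"],2))
robot.move_ptp(np.array([.42,-.28,.28]),down(1.5)); s=robot.state(); print(s["clock"],np.round(s["qpos"],2))
robot.close()
print([None if r is None else np.round(r,2) for r in (kin.inverse_kinematics(B+d*b,Qp2) for d in (.08,-.007))])
robot.move_ptp(B+.08*b,Qp2); s=robot.state(); print(s["clock"],np.round(s["qpos"],2),s["eef_pos"],B+.08*b)
c=cams.capture("side"); cv2.imwrite("pics/app.png",cv2.resize(c["frame"][150:350,280:520,::-1],(720,600),interpolation=cv2.INTER_CUBIC))
```

```text
2.525 [-0.52  0.18  0.35  2.19 -0.09  0.78  0.22]
3.7417 [ 0.01  0.31  0.6   2.06 -0.24  0.83  0.69]
[array([ 0.55,  0.85,  0.25,  1.73, -0.77,  1.21,  1.2 ]), array([ 0.51,  0.91,  0.19,  1.83, -0.85,  1.06,  1.26])]
5.4 [ 0.55  0.85  0.25  1.74 -0.77  1.21  1.19] [ 0.5360404  -0.2967104   0.09806577] [ 0.53609591 -0.29703686  0.09728356]
```

View pics/app.png

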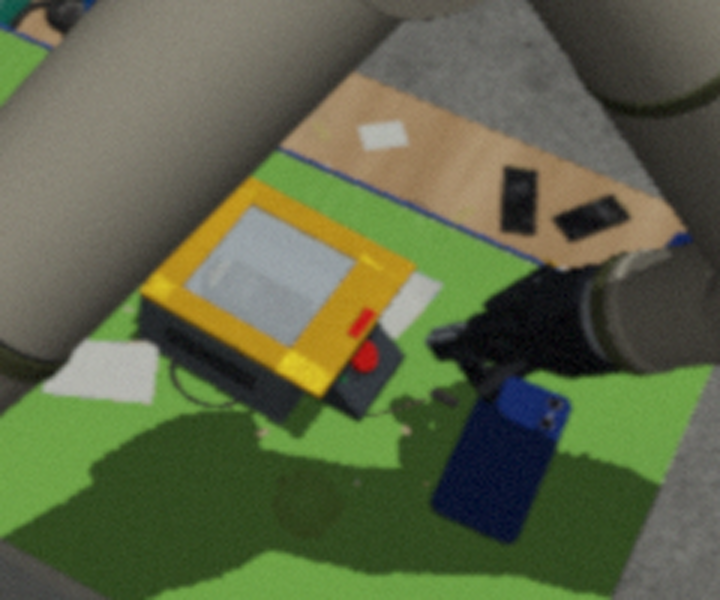

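The shut fingertips at crop (445,340) are lined up with the button at (365,356), and the phone below them is clear. I press now.

Run:
```python
from h import *
from workcell import robot,kin,cams
robot.move_straight(B+.012*b,speed=.1)
f0=robot.state()["force"]
g=robot.move_straight(B-.0075*b,speed=.02,guard=9); s=robot.state()
print(g,s["clock"],(s["eef_pos"]-B)@b,(s["force"]-f0)@b)
robot.pause(.5)
c=cams.capture("side"); im=c["frame"]
robot.move_straight(B+.06*b,speed=.15); robot.pause(.3)
robot.move_ptp(np.array([.43,-.25,.30]),down(1.5))
c=cams.capture("side"); np.savez("pics/side1.npz",**c)
cv2.imwrite("pics/press.png",np.hstack([cv2.resize(i[140:340,280:480,::-1],(400,400)) for i in (im,c["frame"])])); print(robot.state()["clock"])
```

```text
True 7.1917 -0.006548754442798177 5.43053554465703
9.6667
```

View pics/press.png

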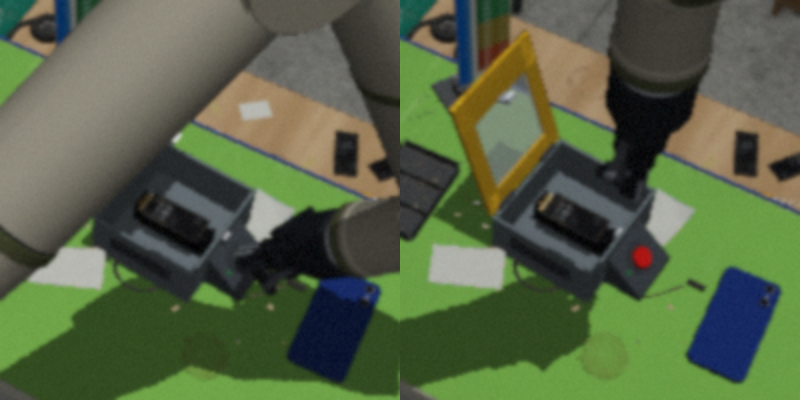

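The lid is fully open, standing back at (505,120) in the right panel. The cell lies in the cradle at about (578,220) there, with its gold tab towards the hinge. Now I measure it from above.

Run:
```python
from h import *
from workcell import robot,kin,cams
robot.release()
robot.move_ptp(box(-.06,0,.25),quat(ex,-ez)); robot.pause(.2)
c=cams.capture("wrist"); np.savez("pics/wrist1.npz",**c); s=robot.state(); print(s["clock"],np.round(s["qpos"],2))
# rectified top view at z=.040 in box frame, 4 px/mm
X,Y=np.meshgrid(np.arange(-85,85,.25),np.arange(-75,75,.25))
def top(z):
    P=O+X[...,None]/1e3*ex+Y[...,None]/1e3*ey+z*ez
    p=P@c["R"].T+c["t"]; r=np.hypot(p[...,0],p[...,1]); k=np.arctan2(r,p[...,2])/r*c["fx"]
    return cv2.remap(c["frame"],(c["cx"]+p[...,0]*k).astype(np.float32),(c["cy"]+p[...,1]*k).astype(np.float32),cv2.INTER_LINEAR)
t=top(.040); cv2.imwrite("pics/top.png",t[:,:,::-1]); cv2.imwrite("pics/wr1.png",c["frame"][:,:,::-1])
```

```text
11.2833 [-0.12  0.45  0.56  1.94 -0.31  0.84  0.52]
```

View pics/top.png

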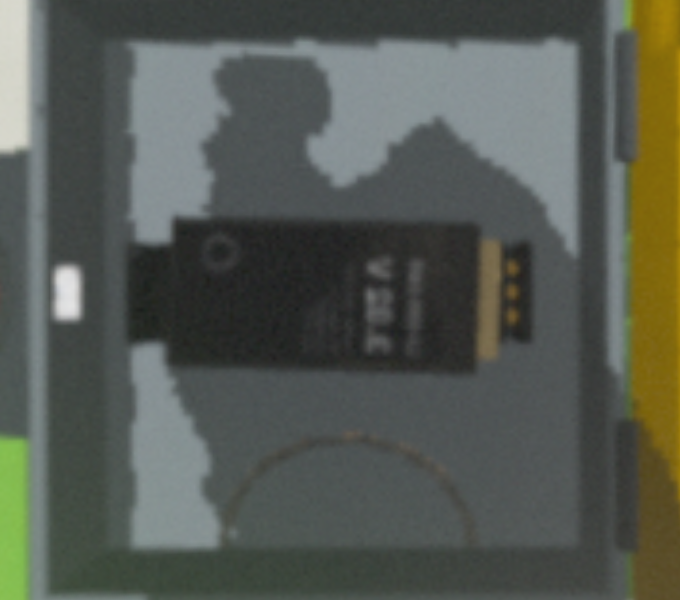

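In the rectified top view (4 px/mm), the cell's solid part runs over cols 168–478 and rows 217–373, with a slight +0.025 rad yaw, so its centre is at box (-4, -1.3) mm. The cradle and walls fit the box pose to within 2 mm. Grasp next.

```bash
cat >> h.py <<'E'
def tilted(yaw,a=np.radians(6)):
    e=np.array([np.cos(yaw),np.sin(yaw),0]); z=np.sin(a)*e-np.cos(a)*ez
    return quat(np.cos(a)*e+np.sin(a)*ez,z)
E
python3 - <<'E'
from h import *
from workcell import robot,kin,cams
Q=tilted(YAW+.025); G=box(-.010,-.00145,.0325)
robot.move_ptp(G+[0,0,.09],Q)
robot.move_straight(G+[0,0,.02],speed=.12)
g=robot.move_straight(G,speed=.04,guard=12); s=robot.state(); print(g,s["clock"],s["eef_pos"]-G)
if not g:
    robot.move_straight(G-(s["eef_pos"]-G)*[0,0,1],speed=.04,guard=12)
    robot.close(); s=robot.state(); print(s["clock"],s["eef_pos"]-G,s["gripper_width"],s["finger_force"],s["force"])
    robot.move_straight(G+[0,0,.04],speed=.06)
    s=robot.state(); print(s["clock"],s["gripper_width"],s["finger_force"],s["force"])
c=cams.capture("side"); w=cams.capture("wrist")
cv2.imwrite("pics/grasp.png",np.hstack([cv2.resize(c["frame"][180:300,320:440,::-1],(400,400)),cv2.resize(w["frame"][80:480,120:520,::-1],(400,400))]))
E
```

```text
False 13.275 [-1.00698084e-04 -7.64272728e-05 -1.84096349e-04]
14.05 [-3.98085341e-06  5.89377716e-06  6.15609903e-04] 0.4164663107319943 59.25115942955017 [-1.84392677 -0.07925176  5.0047762 ]
14.8667 0.41790211485073026 59.87071752548218 [ 0.0657087  -0.0020666  -0.14633099]
```

View pics/grasp.png

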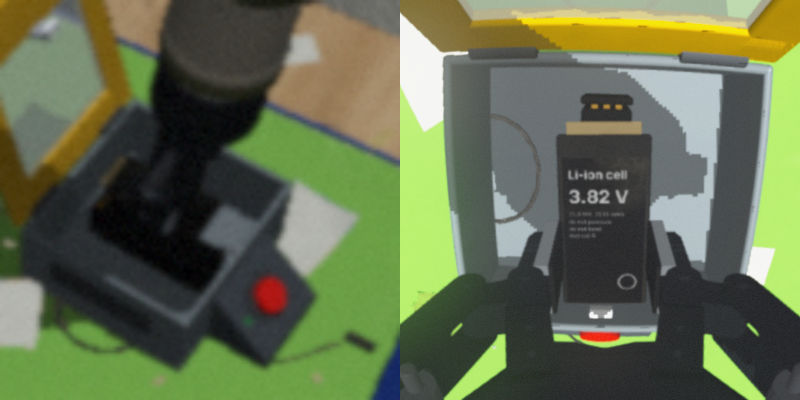

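The cell is held squarely between the pads: in the wrist view its body is at (605,230) and it is lifted off the cradle. I carry it past the sign on the robot's side and look at the tray.

Run:
```python
from h import *
from workcell import robot,kin,cams
Q=tilted(YAW)
p=robot.state()["eef_pos"]
robot.move_straight(np.r_[p[:2],.31],speed=.2)
robot.move_ptp(np.array([.44,-.14,.32]),Q)
robot.move_ptp(np.array([.43,.06,.31]),Q)
robot.move_ptp(np.array([.47,.20,.22]),tilted(1.4)); robot.pause(.2)
w=cams.capture("wrist"); np.savez("pics/wrist2.npz",**w); s=robot.state(); print(s["clock"],s["gripper_width"],np.round(s["qpos"],2),s["eef_pos"])
# rectified top view at rim height, 2.5 px/mm, world x 0.35..0.63 (cols), y .12...36 rows
X,Y=np.meshgrid(np.arange(.35,.63,.0004),np.arange(.13,.37,.0004))
P=np.stack([X,Y,0*X+.022],-1); p=P@w["R"].T+w["t"]; r=np.hypot(p[...,0],p[...,1]); k=np.arctan2(r,p[...,2])/r*w["fx"]
t=cv2.remap(w["frame"],(w["cx"]+p[...,0]*k).astype(np.float32),(w["cy"]+p[...,1]*k).astype(np.float32),cv2.INTER_LINEAR)
cv2.imwrite("pics/tray.png",t[:,:,::-1]); print(t.shape)
```

```text
18.6083 0.4172502740023711 [-0.72  0.35  0.36  2.15 -0.36  0.63 -0.27] [0.47044304 0.1988961  0.22099404]
(600, 700, 3)
```

View pics/tray.png

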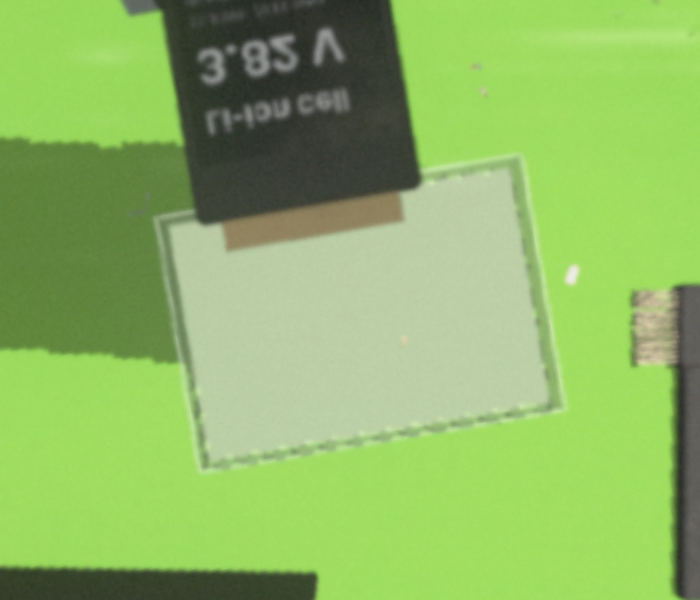

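The rectified tray view shows rim corners at (155,215), (522,155), (565,410) and (202,471). That puts the centre at (0.494, 0.255), with the long side at -0.164 rad and a size of 149 x 103 mm. The cell goes crosswise so the fingers can open along the long side.

Run:
```python
from h import *
from workcell import robot,kin,cams
yaw=1.407; e=np.array([np.cos(yaw),np.sin(yaw),0]); T=np.array([.4944,.2551,0])-.0085*e; Q=tilted(yaw)
robot.move_ptp(T+[0,0,.08],Q); robot.move_straight(T+[0,0,.015],speed=.1); robot.pause(.2)
s=robot.state(); print(s["eef_pos"]-T,s["force"])
g=robot.move_straight(T+[0,0,-.0035],speed=.015,guard=3); s=robot.state(); print(g,s["clock"],s["eef_pos"]-T,s["force"],s["gripper_width"])
w=cams.capture("wrist"); c=cams.capture("side")
cv2.imwrite("pics/place.png",np.hstack([cv2.resize(c["frame"][150:270,160:280,::-1],(400,400)),cv2.resize(w["frame"][80:480,120:520,::-1],(400,400))]))
```

```text
[0.00028652 0.00024164 0.01564715] [ 0.13077159  0.06859514 -0.22233558]
True 21.1083 [-4.74117480e-06 -4.95965418e-05  1.89778894e-03] [-1.24224935 -0.55476321  7.05145249] 0.414912508425828
```

View pics/place.png

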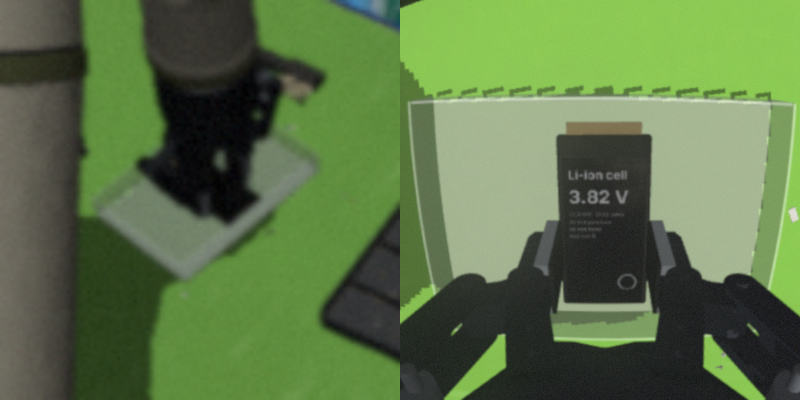

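The cell is over the tray floor, inside all four walls, and the fingertips are touching the floor with the cell's underside within 3 mm of it. I release and back off.

Run:
```python
from h import *
from workcell import robot,kin,cams
robot.release(); robot.pause(.2)
p=robot.state()["eef_pos"]; robot.move_straight(p+[0,0,.06],speed=.08); robot.move_straight(np.array([.40,.21,.25]),speed=.2); robot.pause(.3)
w=cams.capture("wrist"); c=cams.capture("side"); print(robot.state()["clock"],robot.state()["force"])
cv2.imwrite("pics/end.png",np.hstack([cv2.resize(c["frame"][140:380,180:480,::-1],(500,400)),cv2.resize(w["frame"][:,80:440,::-1],(300,400))]))
```

```text
24.4667 [0.15077442 0.17457158 0.3576451 ]
```

View pics/end.png

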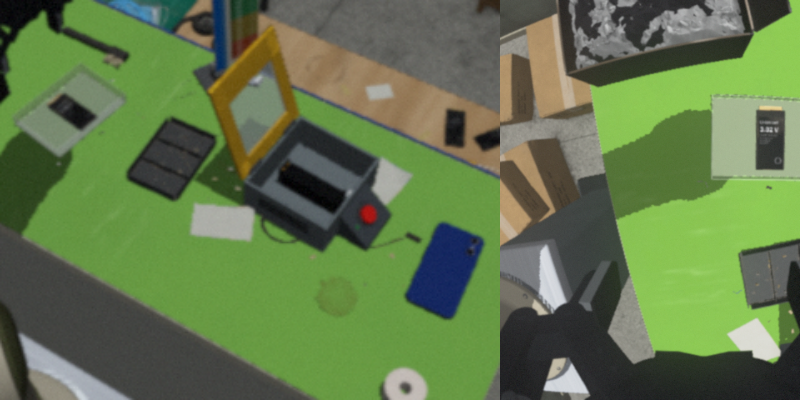

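The cell lies flat in the clear tray, at (73,110) in the side panel and (770,135) in the wrist panel. The lid is still open, and the dark tray, phone, spool and brush are where they were. The robot is clear, so I hand in.

```bash
python3 -c "
from workcell import robot
print(robot.job_done())"
```

```text
the job is handed in; nothing more can be done
None
```

The job is handed in, at about 24.5 s of the 61 s allowed: the button was pressed, the lid swung fully open untouched, and the cell lies flat in the clear tray, having dropped an estimated 3 mm or less on release.

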